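# Refit the hinged cover of a dry-block heater

## Robot

A 6-joint arm with a two-finger parallel gripper is mounted at the origin on the work surface. World frame = base frame: x ahead of the robot, y to its left, z up, the work surface at z = 0. Lengths are in m, angles in degrees, forces in N, time in s.
With the tool pointing down it reaches from about 0.375 to 0.9 m from the base axis. Payload 3.1 kg.
Tool frame: the origin (TCP) lies on the centre line of the jaws, within the pads' length; the fingertips stand 25 mm ahead of it and the grasp point (between the pads) lies 6 mm ahead of it; z points along the fingers, y is the line along which they close (so a half turn about z gives the same grasp; the last joint's range is limited). The gripper opens to 87 mm and grips with 3 to 60 N. Pads are 19 mm wide; open, the fingers measure 117 mm over their backs; the gripper's body (75 mm by 190 mm) begins 51 mm behind the grasp point.
Start: joints at [-85.915, 30.224, 82.088, -0, 67.689, -10.227], TCP at [0.155, -0.606, 0.248] pointing down, gripper open.
Joint ranges: [-176.69, 176.69], [-43.24, 126.21], [12.49, 139.97], [-82, 262], [0, 151.66], [-163.58, 163.58]. Speed limits (degrees/s): [159.86, 159.86, 180, 180, 180, 180].

## Interface

Orientations are given as a 3x3 rotation matrix whose columns are the frame's x, y, z axes.
In Python, from rig import * gives the robot as it stands.
- The arm moves only by the tool step_arm, never from a script. Its argument "steps" is a list of rows, each a list of 7 numbers: the shift along the tool's x, y, z normalised to -1 to 1, where 1 is 0.3 m, then the turn, a rotation vector about the tool's x, y, z normalised to -1 to 1, where 1 is 45 degrees, then the gripper's target within -1 to 1 (shut at 1, half-way at 0, fully open at -1). A call has 1 to 8 rows; each row is the pose to reach, as a shift and turn from the pose commanded when the call began, along the tool's axes at that moment; what a row does not reach only later rows make up. A row lasts 1/12 s, in which the tool goes at most 41.7 mm and 7.16 degrees, less where a joint would pass 70% of its speed; a pose out of reach is approached as far as the arm can. A call with a number of a shift or a turn outside -1 to 1 is refused whole. A call with a gripper value outside its range is refused whole. The fingers move at their own pace and stop on an object; the grip force is fixed at half the most. Time passes only in rows, so rows that repeat a pose let the fingers close. It gives the time, the measured TCP pose, the force, the opening and the grip force at its end, in the units of the state.
- read_state(): the state, without advancing time (a new reading comes with each control period).
- capture(name): name is "scene" or "top"; returns a dict with "image" (384x512x3 uint8, red, green, blue), "vertical_fov" (degrees; the focal length in pixels is half the picture's height over the tangent of half this angle, whatever the lens; pixels are square), "cx", "cy" (the principal point, pixels), "world_from_camera" (4x4, takes a point from camera to world coordinates). Camera axes: x right, y down, z forward; pixel columns grow to the right and rows downward; lengths in m; the calibration is good to about 2 mm. A picture is of the moment at which its call begins. There is no depth.
- hand_in(): hands the job in; it is judged then, once.
The state is a dict: "time_s": time; "joint_positions": joint angles; "qvel": joint speeds; "tau": joint torques, N m; "position": TCP position; "tcp_rot": TCP orientation; "force": force on the tool from outside, world axes, zero at the start; "moment": the same for the moment, N m; "opening": opening from 0.0 (shut) to 1.0 (fully open); "grasp_force": force on a finger pad.
Only numpy, scipy, OpenCV 4.12 (cv2) and the standard library are available. Lean on these libraries where they do the work, as an engineer would, in place of code of your own. Each camera call takes 0.05 s, during which the arm holds its last target. There are 200 camera calls.

## Task

Put the loose cover back on the dry-block heater so that it lies flat inside the locating lips with its hinge knuckle between the heater's two, then take the hinge pin from its rest and push it from the open end through all three knuckles until its grip is against the first one. Then press the sprung stud on the cover down and give it a quarter turn clockwise so that it stays locked down, let go, and leave the other things on the bench where they are.

Things in the scene. Friction and masses are not known exactly. Their poses are not given: they have to be found in the camera images.
- heater: White dry-block heater fixed to the bench, 170 (x) x 140 (y) mm, flat deck at 60 mm with an open well of blue tubes. Origin: centre of its underside, on the bench; z up; +x side is the hinge edge, away from the robot; -x the front with a display. Hinge bore runs along y at x = 67, height 72 mm.
- seat (a point): On the heater: where the cover's origin must come to lie, heater (0, 0, 60) mm, with axes like the heater's. Low steel lips 9 mm high, leaning outwards 25 deg, stand round the place of the cover (front, sides, behind its knuckle) and guide it down with 1.2 mm play.
- bore_mouth (a point): On the heater: centre of the open end, facing +y, of the hinge bore (10 mm), heater (67, 37, 72) mm. Two fixed aluminium knuckles, 22 (x) x 24 mm high, stand on the deck: y = +19 to +37 and y = -37 to -19 mm. A stop plate at y = -40 to -46 closes the other end: the pin enters here and travels along -y.
- keyhole (a point): On the heater: centre of the keeper slot (31 mm along y x 10 mm along x, deck 3 mm thick there) at heater (-58, 0, 60) mm, into which the stud is pressed.
- cover: Loose cover, 0.27 to 0.48 kg: grey plate x -75 to +51, y -55 to +55, 6 mm thick; aluminium knuckle on its +x edge (x 56 to 78, y -15 to +15, z 0 to 24 mm, 10 mm bore along y at z = 12), black bar handle, sprung stud near its -x edge. Origin on the underside, z up; starts flat on the bench. Seated, its knuckle has 4 mm free to each heater knuckle.
- cover_handle (a point): Middle of the cover's bar handle at cover (5, 0, 29) mm: bar 14 mm thick in x, 60 mm long in y, from z = 22 to 36 mm above the cover's underside. Axes as the cover; pinch it from above across x.
- stud_head (a point): Middle of the stud's dark steel grip, a bar 11 mm thick (its x) x 30 long (its y) x 24 high, at cover (-58, 0, 32) mm when up. The axes turn with the stud; at turn 0 they agree with the cover's. Up, the bar's underside is 14 mm above the plate's top; fully pressed 3 mm, so grip it by the upper half.
- stud_push (a joint): How far the stud is pressed, m: 0 up, 0.011 at its stop; spring 3 N at the top, 6.3 N at the bottom. A cross bar (26 x 6 x 5 mm, parallel to the head's length) goes down through the keeper slot at turn 0, is free to turn below 8.5 mm, and once turned catches under the deck: let go, the stud stays at about 8.5 mm. Not turned, it springs up.
- stud_turn (a joint): Turn of the stud, rad: 0 as it starts, clockwise seen from above positive, stop at 1.5; a quarter turn counts from about 1.2. Friction 0.02 N m.
- pin: Hinge pin, 36 to 59 g: steel shaft, 8 mm diameter, with an upright black grip block 12 (x) x 24 (y) mm, from 8 below to 36 mm above the shaft's axis. Origin on the shaft's axis, mid grip. The shaft runs from the grip's -y face along -y to the tip at y = -84 mm. Starts level, axis 20 mm above the bench. Home, its axes agree with the heater's, origin at heater (67, 49, 72) mm.
- pin_tip (a point): Tip of the pin's shaft, at pin (0, -84, 0) mm; the last 8 mm taper from 8 to 3 mm diameter.
- pin_rest: White plastic rest for the pin, fixed to the bench: base 36 (x) x 120 (y) x 12 mm, low cheeks up to 22 mm high. Origin: centre of its underside. The pin's origin lies at rest (0, 35, 20) mm, same axes; lift it straight up.
- reagent_bottle: Bystander: amber bottle, 60 mm diameter, 140 mm high. Origin at its underside. Leave alone.
- beaker: Bystander: glass beaker, 70 mm diameter, 85 mm high. Origin at its underside. Leave alone.
- jar: Bystander: white jar, 56 mm diameter, 75 mm high. Origin at its underside. Leave alone.
- tip_box: Bystander: grey box 120 x 80 x 55 mm high. Origin at its underside. Leave alone.
- dish_stack: Bystander: stack of glass dishes, 88 mm diameter, 45 mm high. Origin at its underside. Leave alone.
- driver: Bystander: screwdriver 170 mm long lying on the bench. Leave alone.
- tube_rack: Bystander: white tube rack 70 x 140 x 45 mm high, with blue-capped tubes up to 79 mm. Origin at its underside. Leave alone.
Things that resemble listed ones, but are neither listed nor needed, are in the scene too. Leave any green look-alike of the heater alone.

How it is judged (in metres and radians):
On the way, in this order (a step that is already met when the one before it is completed fails the run):
1. the cover lies flat in its place on the heater, let go (z of cover in the frame of heater between 0.057 and 0.063 m and x of cover in the frame of heater between -0.004 and 0.004 m and y of cover in the frame of heater between -0.004 and 0.004 m and angle between the x axis of cover and the x axis of heater, either way round below 0.08 rad and angle between cover's own z axis and vertical below 0.06 rad and contact force between cover and the fingers below 0.1 N), for 0.2 s.
2. the pin is through all three knuckles, fully home, let go (z of cover in the frame of heater between 0.057 and 0.063 m and x of cover in the frame of heater between -0.004 and 0.004 m and y of cover in the frame of heater between -0.004 and 0.004 m and angle between the x axis of cover and the x axis of heater, either way round below 0.08 rad and angle between cover's own z axis and vertical below 0.06 rad and y of pin_tip in the frame of heater between -0.039 and -0.031 m and x of pin_tip in the frame of heater between 0.062 and 0.072 m and z of pin_tip in the frame of heater between 0.067 and 0.077 m and angle between the y axis of pin and the y axis of heater, either way round below 0.08 rad and z of pin in the frame of heater between 0.066 and 0.078 m and contact force between pin and the fingers below 0.1 N), for 0.2 s.
3. the stud is pressed in and turned a quarter turn (value of joint stud_turn above 1.15 rad and value of joint stud_push above 0.006 m), for 0.2 s.
At the end, for the whole second after the job is handed in: Cover flat on the heater within 4 mm and 0.08 rad of its place; pin along the hinge line through all three knuckles, tip within 4 mm of its home depth; stud turned at least 1.15 rad and at least 6 mm down; all let go and at rest (all of step 3 and z of cover in the frame of heater between 0.057 and 0.063 m and x of cover in the frame of heater between -0.004 and 0.004 m and y of cover in the frame of heater between -0.004 and 0.004 m and angle between the x axis of cover and the x axis of heater, either way round below 0.08 rad and angle between cover's own z axis and vertical below 0.06 rad and y of pin_tip in the frame of heater between -0.039 and -0.031 m and x of pin_tip in the frame of heater between 0.062 and 0.072 m and z of pin_tip in the frame of heater between 0.067 and 0.077 m and angle between the y axis of pin and the y axis of heater, either way round below 0.08 rad and z of pin in the frame of heater between 0.066 and 0.078 m and linear speed of each of cover, pin below 0.02 m/s); the robot touches nothing.
It fails at once if a bystander is shifted by more than 20 mm (distance of any of reagent_bottle, beaker, jar, tip_box, dish_stack, driver, tube_rack from where it was at the start of the episode above 0.02 m).
It fails at once if a bystander is knocked over (angle between any of reagent_bottle, beaker, jar, tip_box, dish_stack, tube_rack's own z axis and vertical above 0.4 rad).
It also fails if it takes over 72 s, if anything falls off the work surface, if the arm or the gripper's body presses on something with over 40 N, if the wrist force passes 120 N, or if a joint passes its speed limit or range.

## Working session

There is one attempt and no reset: what is moved stays moved. The work goes in short steps, Python scripts to look and compute and a tool call to move; the robot and the scene stay as the last step left them, time stands still between calls to the robot, and variables do not carry over. Pictures are saved under pics/ and viewed, at most 10 in all, crops included, and the job is handed in when it is done.

Besides the shell and the picture viewer there is one more tool, called as name(argument=value, ...) on one line, values as JSON. step_arm: Moves the arm, as the interface text tells. Scaled input: -1 to 1 covers 0.3 m each way for a shift and 45 degrees each way for a turn. Its arguments: {"type":"object","properties":{"steps":{"type":"array"}},"required":["steps"]}

```bash
mkdir -p pics; ls; python3 - <<'E'
from rig import *
import cv2,pickle
d={}
for n in("scene","top"):
    c=capture(n);d[n]=c
    cv2.imwrite(f"pics/{n}0.png",cv2.resize(c["image"][:,:,::-1],(800,600),interpolation=cv2.INTER_CUBIC))
    print(n,c["vertical_fov"],c["cx"],c["cy"],c["world_from_camera"].round(4).tolist() if hasattr(c["world_from_camera"],'round') else c["world_from_camera"])
pickle.dump(d,open("c0.pkl","wb"))
s=read_state();print(s["tcp_rot"],s["position"],s["force"])
E
```

```text
pics
scene 42.70857160994495 245.7933187621597 187.57438626087009 [[0.039, 0.6457, -0.7626, 1.6734], [0.9992, -0.0156, 0.038, -0.0398], [0.0127, -0.7634, -0.6458, 1.0993], [0.0, 0.0, 0.0, 1.0]]
top 54.92248983983926 252.67721669506682 188.56224500974977 [[0.0045, -0.989, 0.1477, 0.2872], [-1.0, -0.004, 0.0038, 0.0135], [-0.0031, -0.1477, -0.989, 1.3839], [0.0, 0.0, 0.0, 1.0]]
[[ 9.68964264e-01  2.47200797e-01 -1.42633965e-04]
 [ 2.47200599e-01 -9.68962359e-01  1.95213750e-03]
 [ 3.44363004e-04 -1.92681068e-03 -9.99998084e-01]] [ 0.15447587 -0.60498619  0.24665762] [-0.259082    0.1864547  -0.21650714]
```

View pics/scene0.png

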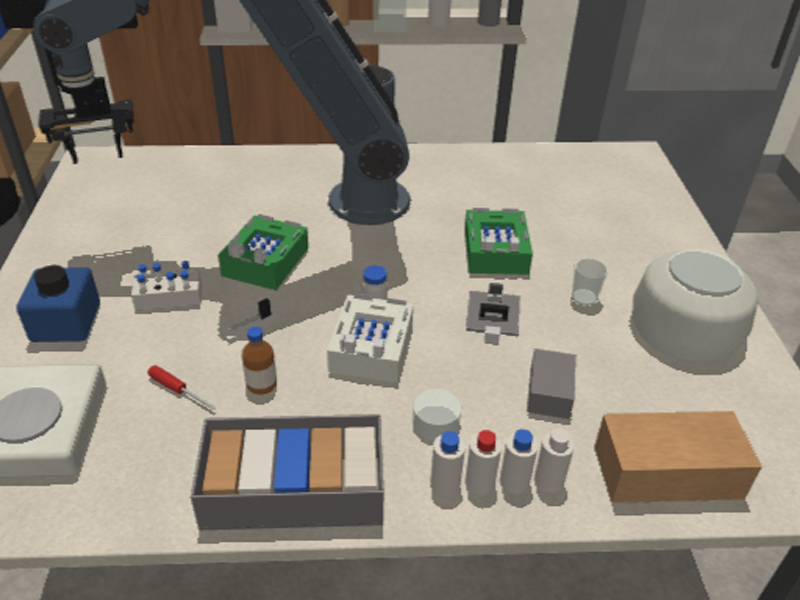

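View pics/top0.png

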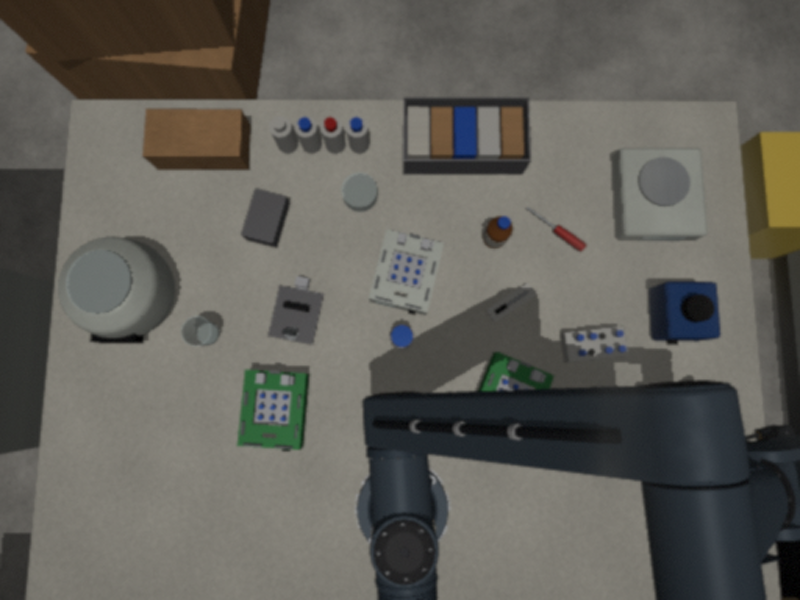

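Top view: white heater near (407,270), cover near (297,313), pin near (512,298), with +x up and +y left. The scene view shows the same items. I'll enlarge these for exact pixels.

```bash
python3 - <<'E'
import cv2,pickle,numpy as np
d=pickle.load(open("c0.pkl","rb"))
def crop(n,x0,y0,w,h,k):
    im=cv2.resize(d[n]["image"][y0:y0+h,x0:x0+w,::-1],None,fx=k,fy=k,interpolation=cv2.INTER_CUBIC)
    for i in range(0,w,10):
        cv2.line(im,(i*k,0),(i*k,5),(0,0,255),1); cv2.putText(im,str(x0+i),(i*k,14),0,.33,(0,0,255),1)
    for i in range(0,h,10):
        cv2.line(im,(0,i*k),(5,i*k),(0,0,255),1); cv2.putText(im,str(y0+i),(6,i*k+4),0,.33,(0,0,255),1)
    return im
a=np.hstack([crop("top",230,142,56,64,7),crop("top",168,170,56,64,7)])
cv2.imwrite("pics/topA.png",a); print(a.shape)
b=np.vstack([crop("top",305,172,50,40,7)])
c=crop("scene",135,180,50,40,7)
b=np.hstack([b,c])
e=np.hstack([crop("scene",205,182,62,66,5),crop("scene",290,175,62,66,5)])
w=max(b.shape[1],e.shape[1]);b=np.pad(b,((0,0),(0,w-b.shape[1]),(0,0)));e=np.pad(e,((0,0),(0,w-e.shape[1]),(0,0)))
a=np.vstack([b,e]);cv2.imwrite("pics/B.png",a[:600]);print(a.shape)
E
```

```text
(448, 784, 3)
(610, 700, 3)
```

View pics/topA.png

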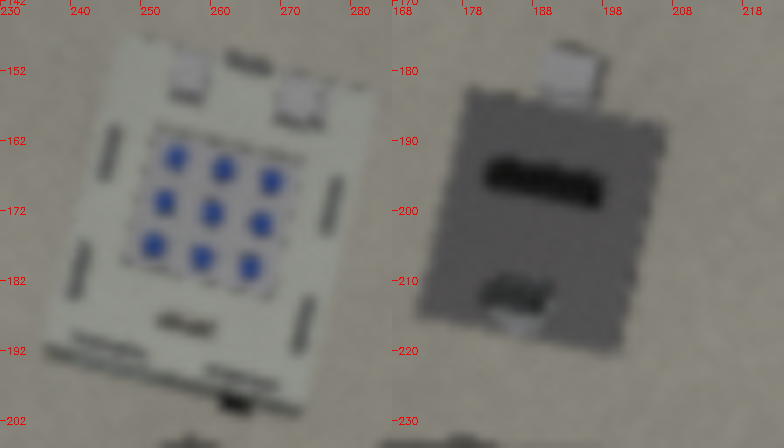

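View pics/B.png

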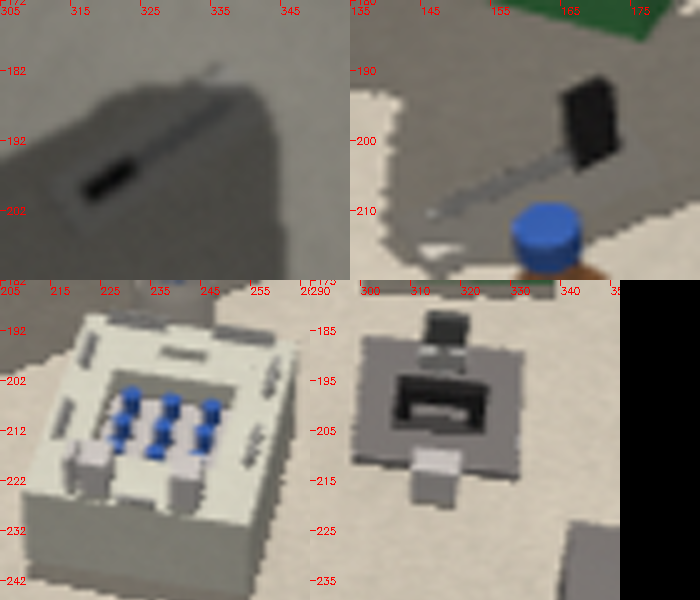

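Corners of the heater deck, cover plate, and pin grip/tip are all readable, so I'll fit poses using both cameras.

```bash
cat > vis.py <<'E'
import numpy as np
from scipy.optimize import least_squares
def proj(c,P):
    T=np.linalg.inv(np.array(c["world_from_camera"]));q=np.atleast_2d(P)@T[:3,:3].T+T[:3,3]
    f=192/np.tan(np.radians(c["vertical_fov"]/2));return np.c_[c["cx"]+f*q[:,0]/q[:,2],c["cy"]+f*q[:,1]/q[:,2]]
def body(p,L):
    a=p[2];R=np.array([[np.cos(a),-np.sin(a),0],[np.sin(a),np.cos(a),0],[0,0,1]]);return np.array(L)/1000@R.T+[p[0],p[1],0]
def fit(d,obs,x0,z=0):
    def res(p): return np.concatenate([(proj(d[n],body(p,L))-np.array(uv)).ravel() for n,L,uv in obs])
    r=least_squares(res,x0,loss="soft_l1");return r.x,res(r.x).reshape(-1,2)
E
python3 - <<'E'
from vis import *
import pickle
d=pickle.load(open("c0.pkl","rb"))
C=lambda x0,y0,k,pts:[((px+.5)/k-.5+x0,(py+.5)/k-.5+y0) for px,py in pts]
sgn=[(1,1),(1,-1),(-1,1),(-1,-1)]
H=[(85*a,70*b,60) for a,b in sgn]+[(-58,0,60)]
K=[("h",[0.5,0,-.2],[("top",H,C(230,142,7,[(125,38),(375,90),(45,345),(302,405),(187,325)])),("scene",H,C(205,182,5,[(250,245),(22,210),(300,72),(90,35),(183,73)]))])]
V=[(51,55,6),(51,-55,6),(-75,55,6),(-75,-55,6)]
K+=[("c",[0.45,.2,-.2],[("top",V+[(5,0,32),(67,0,20)],C(168,170,7,[(76,87),(275,125),(23,317),(226,353),(153,182),(183,75)])),("scene",V,C(290,175,5,[(209,193),(42,180),(213,70),(52,57)]))])]
P=[(0,0,48),(0,-84,20)];P2=[(0,0,34),(0,-84,20)]
K+=[("p",[0.45,-.2,.6],[("top",P,C(305,172,7,[(110,180),(235,100)])),("scene",P2,C(135,180,7,[(240,123),(82,213)]))])]
for n,x0,o in K:
    for oo in ([o],[[o[0]]],[[o[1]]])if 1 else 0:
        x,r=fit(d,oo[0],x0);print(n,x[:2].round(4),np.degrees(x[2]).round(2),np.abs(r).max().round(2));
    x,r=fit(d,o,x0);print(r.round(1).tolist())
E
```

```text
h [ 0.5448 -0.0077] -13.61 2.19
h [ 0.5436 -0.0073] -12.98 0.88
h [ 0.5469 -0.0079] -14.1 1.61
[[-0.5, -1.1], [0.8, 0.3], [-0.4, -0.6], [0.5, -0.0], [-0.1, -0.4], [0.2, -0.1], [0.1, -0.1], [-0.2, -2.2], [-0.3, -0.7], [0.3, -0.0]]
c [0.4575 0.2544] -10.59 1.14
c [0.4567 0.2545] -10.92 0.52
c [0.4604 0.2539] -10.0 0.42
[[0.2, -0.2], [0.2, -0.2], [0.4, -0.4], [0.2, 0.0], [-0.4, -0.1], [-0.6, -0.5], [0.2, -0.1], [-0.2, -1.1], [-0.1, -0.2], [0.2, -0.9]]
p [ 0.4567 -0.2299] 32.91 0.59
p [ 0.4563 -0.2287] 32.77 0.27
p [ 0.4573 -0.2306] 33.02 0.1
[[0.6, -0.3], [0.0, 0.0], [0.3, -0.2], [0.1, -0.1]]
```

```bash
cat > go.py <<'E'
# plan(waypoints): for each (x,y,z,psi), scaled shift/turn for one call, chained from measured pose (tool kept pointing down)
import numpy as np
from scipy.spatial.transform import Rotation as R
def Rd(psi):
    a=np.radians(psi);c,s=np.cos(a),np.sin(a);return np.array([[c,s,0],[s,-c,0],[0,0,-1.]])
def plan(W,p=None,A=None):
    if p is None:
        from rig import read_state
        s=read_state();p=np.array(s["position"]);A=np.array(s["tcp_rot"])
        print("at",p.round(4),"psi",np.degrees(np.arctan2(A[1,0],A[0,0])).round(2),"t",round(s["time_s"],2),"F",np.round(s["force"],1),"open",round(float(s["opening"]),3))
    for w in W:
        B=Rd(w[3]);sh=A.T@(np.array(w[:3])-p)/.3;ro=R.from_matrix(A.T@B).as_rotvec(degrees=True)/45
        n=max(np.linalg.norm(sh)*.3/.0417,np.linalg.norm(ro)*45/7.16)
        print(sh.round(4).tolist(),ro.round(4).tolist(),"rows>=%.1f"%n);p,A=np.array(w[:3]),B
def at(obj,L,z=0): # world xy of local mm point on obj (x,y,yaw deg)
    a=np.radians(obj[2]);return (obj[0]+(L[0]*np.cos(a)-L[1]*np.sin(a))/1e3,obj[1]+(L[0]*np.sin(a)+L[1]*np.cos(a))/1e3)
H=(.5445,-.0075,-13.4);C=(.4575,.2543,-10.7);P=(.4567,-.230,32.9)
E
python3 - <<'E'
from go import *
x,y=at(C,(5,0))
print(x,y)
plan([(.33,-.42,.25,40),(.48,-.2,.25,60),(.50,.05,.25,79.3),(x,y,.15,79.3),(x,y,.037,79.3)])
E
```

```text
0.4624130639827181 0.2533716669230721
at [ 0.1545 -0.605   0.2467] psi 14.31 t 0.1 F [-0.3  0.2 -0.2] open 0.998
[0.7194, -0.4529, -0.01] [-0.0023, -0.001, -0.5708] rows>=6.1
[0.8544, -0.2404, 0.0] [0.0, 0.0, -0.4444] rows>=6.4
[0.755, -0.3589, 0.0] [0.0, 0.0, -0.4289] rows>=6.0
[0.6429, -0.249, 0.3333] [0.0, 0.0, 0.0] rows>=5.5
[0.0, 0.0, 0.3767] [0.0, 0.0, 0.0] rows>=2.7
```

step_arm(steps=[[0.72,-0.45,-0.01,0,0,-0.57,0],[0.72,-0.45,-0.01,0,0,-0.57,0],[0.72,-0.45,-0.01,0,0,-0.57,0],[0.72,-0.45,-0.01,0,0,-0.57,0],[0.72,-0.45,-0.01,0,0,-0.57,0],[0.72,-0.45,-0.01,0,0,-0.57,0],[0.72,-0.45,-0.01,0,0,-0.57,0],[0.72,-0.45,-0.01,0,0,-0.57,0]])

```text
time_s: 0.77
position: [0.3319, -0.4188, 0.2503]
tcp_rot: [[0.763, 0.646, -0.001], [0.646, -0.763, 0.001], [0.0, -0.001, -1.0]]
force: [0.6, 0.0, 0.3]
opening: 0.528
grasp_force: 0.0
```

step_arm(steps=[[0.855,-0.24,0,0,0,-0.445,0],[0.855,-0.24,0,0,0,-0.445,0],[0.855,-0.24,0,0,0,-0.445,0],[0.855,-0.24,0,0,0,-0.445,0],[0.855,-0.24,0,0,0,-0.445,0],[0.855,-0.24,0,0,0,-0.445,0],[0.855,-0.24,0,0,0,-0.445,0],[0.855,-0.24,0,0,0,-0.445,0]])

```text
time_s: 1.43
position: [0.4822, -0.1998, 0.2504]
tcp_rot: [[0.497, 0.868, 0.001], [0.868, -0.497, 0.0], [0.001, 0.0, -1.0]]
force: [-0.1, -0.1, -0.1]
opening: 0.499
grasp_force: 0.0
```

step_arm(steps=[[0.755,-0.36,0,0,0,-0.43,0],[0.755,-0.36,0,0,0,-0.43,0],[0.755,-0.36,0,0,0,-0.43,0],[0.755,-0.36,0,0,0,-0.43,0],[0.755,-0.36,0,0,0,-0.43,0],[0.755,-0.36,0,0,0,-0.43,0],[0.755,-0.36,0,0,0,-0.43,0],[0.755,-0.36,0,0,0,-0.43,0]])

```text
time_s: 2.1
position: [0.5009, 0.0488, 0.2504]
tcp_rot: [[0.182, 0.983, 0.0], [0.983, -0.182, -0.001], [-0.001, 0.0, -1.0]]
force: [0.0, 0.2, -0.5]
opening: 0.5
grasp_force: 0.0
```

step_arm(steps=[[0.64,-0.25,0.33,0,0,0,0],[0.64,-0.25,0.33,0,0,0,0],[0.64,-0.25,0.33,0,0,0,0],[0.64,-0.25,0.33,0,0,0,0],[0.64,-0.25,0.33,0,0,0,0],[0.64,-0.25,0.33,0,0,0,0],[0.64,-0.25,0.33,0,0,0,0],[0.64,-0.25,0.33,0,0,0,0]])

```text
time_s: 2.77
position: [0.4633, 0.2496, 0.1508]
tcp_rot: [[0.185, 0.983, -0.001], [0.983, -0.185, -0.001], [-0.002, -0.001, -1.0]]
force: [0.2, -0.8, 0.5]
opening: 0.495
grasp_force: 0.0
```

```bash
python3 - <<'E'
from go import *
x,y=at(C,(5,0))
plan([(x,y,.037,79.3)])
E
```

```text
at [0.4633 0.2496 0.1508] psi 79.31 t 2.77 F [ 0.2 -0.8  0.5] open 0.495
[0.0125, -0.0051, 0.3793] [-0.0008, 0.002, 0.0003] rows>=2.7
```

step_arm(steps=[[0.0125,-0.005,0.2,0,0,0,0],[0.0125,-0.005,0.3,0,0,0,0],[0.0125,-0.005,0.35,0,0,0,0],[0.0125,-0.005,0.38,0,0,0,0],[0.0125,-0.005,0.38,0,0,0,0],[0.0125,-0.005,0.38,0,0,0,1],[0.0125,-0.005,0.38,0,0,0,1],[0.0125,-0.005,0.38,0,0,0,1]])

```text
time_s: 3.43
position: [0.4632, 0.2551, 0.0394]
tcp_rot: [[0.186, 0.983, 0.004], [0.983, -0.186, 0.001], [0.002, 0.003, -1.0]]
force: [-0.4, -0.2, -0.1]
opening: 0.351
grasp_force: 0.0
```

step_arm(steps=[[0,0,0,0,0,0,1],[0,0,0,0,0,0,1],[0,0,0,0,0,0,1],[0,0,0,0,0,0,1],[0,0,0,0,0,0,1],[0,0,0,0,0,0,1]])

```text
time_s: 3.93
position: [0.4624, 0.2555, 0.0386]
tcp_rot: [[0.185, 0.983, 0.002], [0.983, -0.185, 0.001], [0.001, 0.002, -1.0]]
force: [0.8, -0.7, 7.7]
opening: 0.154
grasp_force: 30.0
```

step_arm(steps=[[0,0,-0.05,0,0,0,1],[0,0,-0.15,0,0,0,1],[0,0,-0.25,0,0,0,1],[0,0,-0.35,0,0,0,1],[0,0,-0.45,0,0,0,1],[0,0,-0.45,0,0,0,1],[0,0,-0.45,0,0,0,1]])

```text
time_s: 4.52
position: [0.462, 0.2556, 0.1737]
tcp_rot: [[0.185, 0.983, 0.003], [0.983, -0.185, 0.001], [0.001, 0.003, -1.0]]
force: [0.3, 0.3, -2.7]
opening: 0.159
grasp_force: 30.0
```

```bash
python3 - <<'E'
from go import *
x,y=at(H,(5,0))
plan([(x,y,.2,76.6)])
E
```

```text
at [0.462  0.2556 0.1737] psi 79.37 t 4.52 F [ 0.3  0.3 -2.7] open 0.159
[-0.8119, 0.4489, -0.0877] [0.0034, -0.0019, 0.0615] rows>=6.7
```

step_arm(steps=[[-0.11,0.06,-0.09,0,0,0.06,1],[-0.23,0.13,-0.09,0,0,0.06,1],[-0.35,0.19,-0.09,0,0,0.06,1],[-0.47,0.26,-0.09,0,0,0.06,1],[-0.59,0.33,-0.09,0,0,0.06,1],[-0.7,0.39,-0.09,0,0,0.06,1],[-0.78,0.43,-0.09,0,0,0.06,1],[-0.81,0.45,-0.09,0,0,0.06,1]])

```text
time_s: 5.18
position: [0.5493, -0.0125, 0.197]
tcp_rot: [[0.235, 0.972, -0.003], [0.972, -0.235, -0.001], [-0.001, -0.003, -1.0]]
force: [-0.2, 0.2, -3.1]
opening: 0.16
grasp_force: 30.0
```

step_arm(steps=[[0,0,0,0,0,0,1],[0,0,0,0,0,0,1],[0,0,0,0,0,0,1]])

```text
time_s: 5.43
position: [0.5476, -0.0068, 0.1982]
tcp_rot: [[0.23, 0.973, -0.004], [0.973, -0.23, 0.002], [0.001, -0.004, -1.0]]
force: [-0.3, -0.0, -2.9]
opening: 0.158
grasp_force: 30.0
```

```bash
cat > crops.py <<'E'
import cv2,pickle,numpy as np
from rig import *
def crop(im,x0,y0,w,h,k):
    im=cv2.resize(np.ascontiguousarray(im[y0:y0+h,x0:x0+w,::-1]),None,fx=k,fy=k,interpolation=cv2.INTER_CUBIC)
    im=cv2.convertScaleAbs(im,alpha=1.4)
    for i in range(0,w,10):
        cv2.line(im,(i*k,0),(i*k,5),(0,0,255),1); cv2.putText(im,str(x0+i),(i*k,14),0,.33,(0,0,255),1)
    for i in range(0,h,10):
        cv2.line(im,(0,i*k),(5,i*k),(0,0,255),1); cv2.putText(im,str(y0+i),(6,i*k+4),0,.33,(0,0,255),1)
    return im
def shot(name,top,scene):
    d={n:capture(n) for n in("top","scene")};pickle.dump(d,open(name+".pkl","wb"))
    a=crop(d["top"]["image"],*top);b=crop(d["scene"]["image"],*scene);h=max(len(a),len(b))
    o=np.hstack([np.pad(i,((0,h-len(i)),(0,0),(0,0))) for i in(a,b)]);cv2.imwrite(f"pics/{name}.png",o);print(o.shape,a.shape)
E
python3 - <<'E'
from crops import *
shot("c1",(215,130,80,85,5),(195,145,80,105,5))
from go import *
plan([(*at(H,(5,0)),.2,76.6)])
E
```

```text
(525, 800, 3) (425, 400, 3)
at [ 0.5481 -0.0066  0.1989] psi 76.76 t 5.53 F [-0.2 -0.4 -3. ] open 0.159
[-0.0057, 0.0055, -0.0036] [-0.003, -0.0005, 0.0036] rows>=0.1
```

View pics/c1.png

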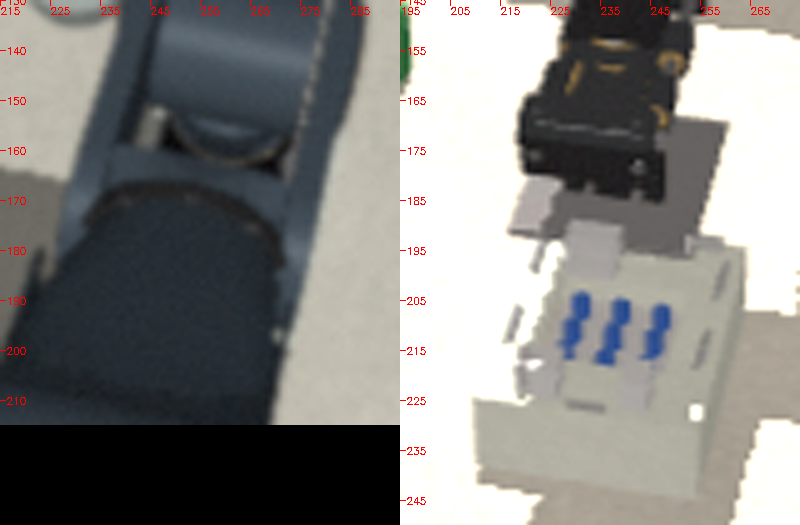

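The top view is blocked by the arm. The scene view shows the held cover: plate corners near (510,233), (690,256) and (728,122), knuckle face bottom at (570,270)-(620,278). I'll compare it with the heater in this same view.

```bash
python3 - <<'E'
from vis import *
import pickle
d=pickle.load(open("c1.pkl","rb"))
z=198.5-38.6
C=lambda pts:[((px-400+.5)/5-.5+195,(py+.5)/5-.5+145) for px,py in pts]
x,r=fit(d,[("scene",[(51,-55,6+z),(51,55,6+z),(-75,55,6+z),(78,-15,z),(78,15,z)],C([(510,233),(690,256),(728,122),(570,270),(620,278)]))],[.54,0,-.2]);print(x[:2],np.degrees(x[2]),r.round(1).tolist())
x,r=fit(d,[("scene",[(85,-70,60),(85,70,60),(-85,70,60)],C([(475,400),(700,432),(745,248)]))],[.54,0,-.2]);print(x[:2],np.degrees(x[2]),r.round(1).tolist())
E
```

```text
[ 0.54373052 -0.00638066] -12.238786474682014 [[-0.1, -0.8], [1.1, -0.7], [0.1, -0.3], [-0.5, 1.1], [-0.3, 0.8]]
[ 0.54790585 -0.00895642] -12.59475523688677 [[-0.5, 0.0], [0.4, -0.0], [0.1, -0.1]]
```

```bash
sed -i 's/^H=.*;C=/H=(.5442,-.0078,-13.2);C=/' go.py; python3 - <<'E'
from go import *
print(H)
x,y=at(H,(5,1.7))
plan([(x,y,.12,76.8),(x,y,.104,76.8)])
E
```

```text
(0.5442, -0.0078, -13.2)
at [ 0.5481 -0.0066  0.1989] psi 76.76 t 5.53 F [-0.2 -0.4 -3. ] open 0.159
[-0.0013, 0.0054, 0.2631] [-0.003, -0.0005, -0.0008] rows>=1.9
[0.0, 0.0, 0.0533] [0.0, 0.0, 0.0] rows>=0.4
```

step_arm(steps=[[-0.001,0.005,0.08,0,0,0,1],[-0.001,0.005,0.16,0,0,0,1],[-0.001,0.005,0.22,0,0,0,1],[-0.001,0.005,0.26,0,0,0,1],[-0.001,0.005,0.28,0,0,0,1],[-0.001,0.005,0.295,0,0,0,1],[-0.001,0.005,0.3,0,0,0,1],[-0.001,0.005,0.3,0,0,0,1]])

```text
time_s: 6.2
position: [0.551, -0.0087, 0.1099]
tcp_rot: [[0.23, 0.973, 0.001], [0.973, -0.23, -0.0], [0.0, 0.001, -1.0]]
force: [-0.8, -0.1, -2.7]
opening: 0.152
grasp_force: 30.0
```

step_arm(steps=[[0,0,0.005,0,0,0,1],[0,0,0.01,0,0,0,1],[0,0,0.015,0,0,0,1],[0,0,0.015,0,0,0,1]])

```text
time_s: 6.53
position: [0.5507, -0.0092, 0.1052]
tcp_rot: [[0.231, 0.973, 0.0], [0.973, -0.231, -0.0], [0.0, 0.0, -1.0]]
force: [0.4, 0.9, -3.1]
opening: 0.162
grasp_force: 30.0
```

step_arm(steps=[[0.005,-0.004,0,0,0,0,1],[0.005,-0.004,0.005,0,0,0,1],[0.005,-0.004,0.01,0,0,0,1],[0.005,-0.004,0.01,0,0,0,1]])

```text
time_s: 6.87
position: [0.5497, -0.0074, 0.1018]
tcp_rot: [[0.231, 0.973, -0.0], [0.973, -0.231, 0.0], [-0.0, -0.0, -1.0]]
force: [-0.3, 0.2, -3.2]
opening: 0.157
grasp_force: 30.0
```

step_arm(steps=[[0,0,0.005,0,0,0,1],[0,0,0.01,0,0,0,1],[0,0,0.01,0,0,0,1]])

```text
time_s: 7.12
position: [0.5498, -0.0075, 0.0987]
tcp_rot: [[0.231, 0.973, -0.0], [0.973, -0.231, 0.0], [0.0, -0.0, -1.0]]
force: [-0.5, 0.4, -2.5]
opening: 0.162
grasp_force: 30.0
```

step_arm(steps=[[0,0,0.003,0,0,0,1],[0,0,0.006,0,0,0,1],[0,0,0.006,0,0,0,1]])

```text
time_s: 7.37
position: [0.5499, -0.0075, 0.0986]
tcp_rot: [[0.231, 0.973, 0.0], [0.973, -0.231, -0.0], [-0.0, 0.0, -1.0]]
force: [-2.2, 0.2, 6.7]
opening: 0.159
grasp_force: 30.0
```

Contact came at exactly the seated height (0.0986), with small side forces. Next I release, lift and check.

step_arm(steps=[[0,0,0,0,0,0,0],[0,0,0,0,0,0,0],[0,0,0,0,0,0,0],[0,0,0,0,0,0,0],[0,0,-0.1,0,0,0,0],[0,0,-0.2,0,0,0,0],[0,0,-0.4,0,0,0,0],[0,0,-0.5,0,0,0,0]])

```text
time_s: 8.03
position: [0.549, -0.0073, 0.2411]
tcp_rot: [[0.231, 0.973, -0.003], [0.973, -0.231, 0.001], [-0.0, -0.003, -1.0]]
force: [1.1, 0.4, 0.8]
opening: 0.494
grasp_force: 0.0
```

```bash
python3 - <<'E'
from go import *
x,y=at(P,(0,0))
plan([(.50,-.13,.25,100),(x,y,.2,122.9),(x,y,.05,122.9)])
E
```

```text
at [ 0.549  -0.0073  0.2411] psi 76.63 t 8.03 F [1.1 0.4 0.8] open 0.494
[-0.4357, -0.0645, -0.0293] [-0.0038, -0.0007, -0.5193] rows>=3.3
[-0.3032, -0.2, 0.1667] [0.0, 0.0, -0.5089] rows>=3.2
[0.0, 0.0, 0.5] [0.0, 0.0, 0.0] rows>=3.6
```

step_arm(steps=[[-0.435,-0.065,-0.03,0,0,-0.52,0],[-0.435,-0.065,-0.03,0,0,-0.52,0],[-0.435,-0.065,-0.03,0,0,-0.52,0],[-0.435,-0.065,-0.03,0,0,-0.52,0],[-0.435,-0.065,-0.03,0,0,-0.52,0]])

```text
time_s: 8.45
position: [0.4998, -0.1335, 0.25]
tcp_rot: [[-0.172, 0.985, 0.0], [0.985, 0.172, -0.002], [-0.002, 0.0, -1.0]]
force: [0.4, 0.7, 0.7]
opening: 0.505
grasp_force: 0.0
```

step_arm(steps=[[-0.305,-0.2,0.165,0,0,-0.51,0],[-0.305,-0.2,0.165,0,0,-0.51,0],[-0.305,-0.2,0.165,0,0,-0.51,0],[-0.305,-0.2,0.165,0,0,-0.51,0],[-0.305,-0.2,0.165,0,0,-0.51,0],[-0.305,-0.2,0.165,0,0,-0.51,0],[-0.305,-0.2,0.165,0,0,-0.51,0]])

```text
time_s: 9.03
position: [0.4582, -0.2295, 0.2003]
tcp_rot: [[-0.544, 0.839, 0.001], [0.839, 0.544, 0.0], [-0.0, 0.001, -1.0]]
force: [-0.9, -0.1, 0.3]
opening: 0.498
grasp_force: 0.0
```

```bash
python3 - <<'E'
from crops import *
shot("c2",(225,135,65,75,6),(200,175,68,75,6))
from go import *
plan([(*at(P,(0,0)),.05,122.9)])
E
```

```text
(450, 798, 3) (450, 390, 3)
at [ 0.4584 -0.2294  0.2006] psi 123.03 t 9.13 F [0.4 0.8 0.3] open 0.505
[0.0016, -0.0061, 0.502] [0.0007, 0.001, 0.0029] rows>=3.6
```

View pics/c2.png

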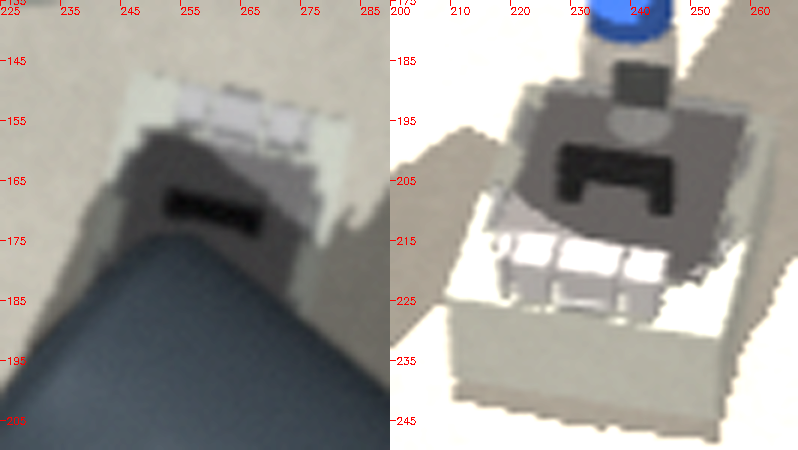

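Cover is seated: the three knuckle tops line up near (515–665, 250) in the scene view. Next, grasp the pin.

step_arm(steps=[[0.002,-0.006,0.12,0,0,0,0],[0.002,-0.006,0.24,0,0,0,0],[0.002,-0.006,0.36,0,0,0,0],[0.002,-0.006,0.44,0,0,0,0],[0.002,-0.006,0.48,0,0,0,0],[0.002,-0.006,0.5,0,0,0,0],[0.002,-0.006,0.5,0,0,0,0],[0.002,-0.006,0.5,0,0,0,0]])

```text
time_s: 9.8
position: [0.4565, -0.2307, 0.0506]
tcp_rot: [[-0.545, 0.838, 0.001], [0.838, 0.545, -0.001], [-0.001, 0.0, -1.0]]
force: [-0.1, -0.4, -0.1]
opening: 0.501
grasp_force: 0.0
```

```bash
python3 - <<'E'
from crops import *
shot("c3",(300,165,60,60,6),(135,170,65,65,6))
from go import *
plan([(*at(P,(0,0)),.05,122.9)])
E
```

```text
(390, 750, 3) (360, 360, 3)
at [ 0.4567 -0.2312  0.0513] psi 123.01 t 9.9 F [-0.1 -0.3 -0.4] open 0.499
[0.0036, 0.0022, 0.0043] [0.0011, 0.0033, 0.0025] rows>=0.0
```

View pics/c3.png

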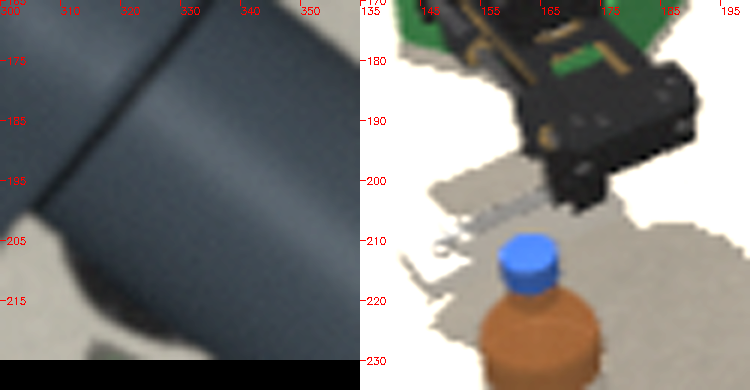

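The gripper straddles the pin grip with no contact force, so I'll close and lift.

step_arm(steps=[[0.003,0.002,0.003,0,0,0,1],[0.003,0.002,0.003,0,0,0,1],[0.003,0.002,0.003,0,0,0,1],[0.003,0.002,0.003,0,0,0,1],[0.003,0.002,0.003,0,0,0,1],[0.003,0.002,0.003,0,0,0,1],[0.003,0.002,0.003,0,0,0,1],[0.003,0.002,0.003,0,0,0,1]])

```text
time_s: 10.57
position: [0.4558, -0.2299, 0.0493]
tcp_rot: [[-0.544, 0.839, 0.0], [0.839, 0.544, -0.0], [-0.0, 0.0, -1.0]]
force: [0.5, 0.8, 2.2]
opening: 0.134
grasp_force: 30.0
```

step_arm(steps=[[0,0,-0.05,0,0,0,1],[0,0,-0.1,0,0,0,1],[0,0,-0.2,0,0,0,1],[0,0,-0.32,0,0,0,1],[0,0,-0.45,0,0,0,1],[0,0,-0.55,0,0,0,1],[0,0,-0.55,0,0,0,1]])

```text
time_s: 11.15
position: [0.4587, -0.232, 0.22]
tcp_rot: [[-0.545, 0.839, 0.01], [0.839, 0.545, -0.008], [-0.012, 0.004, -1.0]]
force: [0.7, -1.1, -0.9]
opening: 0.132
grasp_force: 30.0
```

```bash
sed -i 's/^H=.*;C=/H=(.5446,-.0080,-13.3);C=/' go.py; python3 - <<'E'
from go import *
x,y=at(H,(67,150)); print(x,y)
plan([(.49,-.05,.22,98),(x,y,.20,76.7),(*at(H,(67,135)),.1025,76.7)])
E
```

```text
0.6443104450542806 0.12256349852496023
at [ 0.4587 -0.232   0.22  ] psi 123.0 t 11.15 F [ 0.7 -1.1 -0.9] open 0.132
[0.452, 0.4179, -0.0039] [0.0081, 0.0139, 0.5555] rows>=4.4
[0.498, 0.5894, 0.0667] [0.0, 0.0, 0.4733] rows>=5.6
[-0.05, -0.0, 0.325] [0.0, 0.0, 0.0] rows>=2.4
```

step_arm(steps=[[0.45,0.42,0,0,0,0.555,1],[0.45,0.42,0,0,0,0.555,1],[0.45,0.42,0,0,0,0.555,1],[0.45,0.42,0,0,0,0.555,1],[0.45,0.42,0,0,0,0.555,1],[0.45,0.42,0,0,0,0.555,1]])

```text
time_s: 11.65
position: [0.4869, -0.0427, 0.2133]
tcp_rot: [[-0.144, 0.99, -0.003], [0.99, 0.144, 0.003], [0.004, -0.002, -1.0]]
force: [-0.0, 1.3, -0.1]
opening: 0.133
grasp_force: 30.0
```

step_arm(steps=[[0.5,0.59,0.07,0,0,0.475,1],[0.5,0.59,0.07,0,0,0.475,1],[0.5,0.59,0.07,0,0,0.475,1],[0.5,0.59,0.07,0,0,0.475,1],[0.5,0.59,0.07,0,0,0.475,1],[0.5,0.59,0.07,0,0,0.475,1],[0.5,0.59,0.07,0,0,0.475,1],[0.5,0.59,0.07,0,0,0.475,1]])

```text
time_s: 12.32
position: [0.6423, 0.1259, 0.1913]
tcp_rot: [[0.229, 0.974, -0.002], [0.974, -0.229, -0.001], [-0.001, -0.002, -1.0]]
force: [-0.7, -0.3, -0.4]
opening: 0.138
grasp_force: 30.0
```

```bash
python3 - <<'E'
from go import *
plan([(*at(H,(67,140)),.1015,76.7)])
E
```

```text
at [0.6423 0.1259 0.1913] psi 76.79 t 12.32 F [-0.7 -0.3 -0.4] open 0.138
[-0.0424, 0.0096, 0.2995] [-0.0027, 0.0014, 0.0019] rows>=2.2
```

step_arm(steps=[[-0.042,0.01,0.1,0,0,0,1],[-0.042,0.01,0.2,0,0,0,1],[-0.042,0.01,0.27,0,0,0,1],[-0.042,0.01,0.3,0,0,0,1],[-0.042,0.01,0.3,0,0,0,1],[-0.042,0.01,0.3,0,0,0,1]])

```text
time_s: 12.82
position: [0.642, 0.1112, 0.1033]
tcp_rot: [[0.232, 0.973, -0.001], [0.973, -0.232, -0.0], [-0.0, -0.001, -1.0]]
force: [-0.5, -0.5, 0.2]
opening: 0.135
grasp_force: 30.0
```

```bash
python3 - <<'E'
from crops import *
shot("c4",(205,115,75,75,5),(200,180,80,75,5))
from go import *
plan([(*at(H,(67,140)),.1015,76.7)])
E
```

```text
(375, 775, 3) (375, 375, 3)
at [0.6434 0.1117 0.1049] psi 76.61 t 12.92 F [ 0.3  0.3 -0.7] open 0.136
[0.0024, -0.0055, 0.0114] [0.0038, -0.0008, -0.002] rows>=0.1
```

View pics/c4.png

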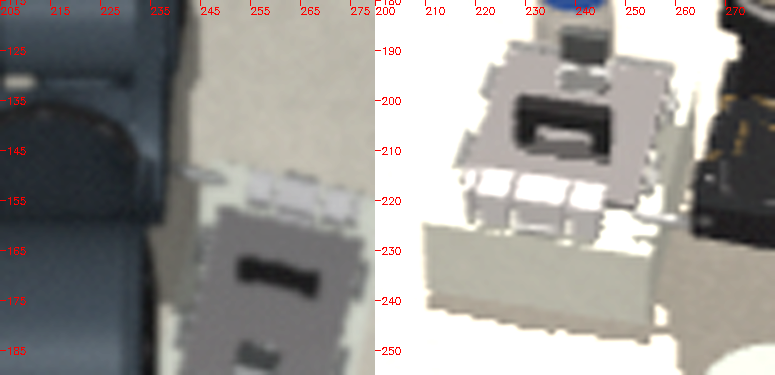

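Both views show the shaft at about (225,182) in the top crop and (635,215) in the scene crop, heading to the knuckle row. I'll check the alignment numerically.

```bash
python3 - <<'E'
from vis import *
from go import H,at
import pickle
d=pickle.load(open("c4.pkl","rb"))
h=(H[0],H[1],np.radians(H[2]))
p=(.6427,.1114,np.radians(-13.35))
for n,ox,o,xo in(("top",0,(205,115),0),("scene",0,(200,180),375)):
    q=lambda P:((proj(d[n],P)-np.array(o)+.5)*5-.5+[xo,0]).round(0).tolist()
    print(n,"tip,shaft root",q(body(p,[(0,-84,73.5),(0,-50,73.5),(0,-30,73.5)])),"knuckle tops +y,mid,-y",q(body(h,[(67,28,84),(67,0,84),(67,-28,84),(67,37,72)])), "handle",q(body(h,[(5,0,36+60)])))
E
```

```text
top tip,shaft root [[226.0, 179.0], [181.0, 169.0], [154.0, 162.0]] knuckle tops +y,mid,-y [[262.0, 185.0], [299.0, 194.0], [337.0, 203.0], [249.0, 186.0]] handle [[280.0, 273.0]]
scene tip,shaft root [[632.0, 214.0], [688.0, 222.0], [721.0, 227.0]] knuckle tops +y,mid,-y [[588.0, 194.0], [542.0, 187.0], [497.0, 181.0], [603.0, 211.0]] handle [[564.0, 105.0]]
```

step_arm(steps=[[0,-0.003,0.008,0,0,0,1],[0,-0.003,0.008,0,0,0,1],[0,-0.003,0.008,0,0,0,1]])

```text
time_s: 13.17
position: [0.6418, 0.1126, 0.1017]
tcp_rot: [[0.231, 0.973, 0.001], [0.973, -0.231, -0.0], [0.0, 0.001, -1.0]]
force: [-0.5, -0.0, -0.2]
opening: 0.137
grasp_force: 30.0
```

step_arm(steps=[[0,0,0,0,0,0,1],[0,0,0,0,0,0,1]])

```text
time_s: 13.33
position: [0.6416, 0.1126, 0.1012]
tcp_rot: [[0.231, 0.973, 0.001], [0.973, -0.231, -0.0], [0.0, 0.001, -1.0]]
force: [0.3, -0.3, -0.5]
opening: 0.139
grasp_force: 30.0
```

```bash
python3 - <<'E'
from go import *
plan([(*at(H,(67,110)),.1015,76.7),(*at(H,(67,49)),.1015,76.7)])
E
```

```text
at [0.6416 0.1126 0.1012] psi 76.65 t 13.33 F [ 0.3 -0.3 -0.5] open 0.139
[-0.0989, 0.0011, -0.0011] [0.0008, -0.0002, -0.0011] rows>=0.7
[-0.2033, 0.0, 0.0] [0.0, 0.0, 0.0] rows>=1.5
```

step_arm(steps=[[-0.025,0.001,0,0,0,0,1],[-0.05,0.001,0,0,0,0,1],[-0.075,0.001,0,0,0,0,1],[-0.1,0.001,0,0,0,0,1],[-0.1,0.001,0,0,0,0,1],[-0.1,0.001,0,0,0,0,1]])

```text
time_s: 13.83
position: [0.6348, 0.0823, 0.1008]
tcp_rot: [[0.233, 0.973, -0.0], [0.973, -0.233, 0.0], [0.0, -0.0, -1.0]]
force: [-1.3, 0.6, -0.4]
opening: 0.132
grasp_force: 30.0
```

```bash
python3 - <<'E'
from go import *
plan([(*at(H,(67,85)),.1015,76.7),(*at(H,(67,49)),.1015,76.7)])
E
```

```text
at [0.6348 0.0823 0.1008] psi 76.55 t 13.83 F [-1.3  0.6 -0.4] open 0.132
[-0.0787, 0.0002, -0.0024] [-0.0003, -0.0001, -0.0033] rows>=0.6
[-0.12, -0.0, 0.0] [0.0, 0.0, 0.0] rows>=0.9
```

step_arm(steps=[[-0.02,0,-0.001,0,0,0,1],[-0.04,0,-0.002,0,0,0,1],[-0.06,0,-0.002,0,0,0,1],[-0.08,0,-0.002,0,0,0,1],[-0.08,0,-0.002,0,0,0,1]])

```text
time_s: 14.25
position: [0.629, 0.0585, 0.1014]
tcp_rot: [[0.232, 0.973, -0.0], [0.973, -0.232, -0.0], [-0.001, -0.0, -1.0]]
force: [0.5, 0.7, -1.1]
opening: 0.137
grasp_force: 30.0
```

step_arm(steps=[[-0.02,0,0,0,0,0,1],[-0.04,0,0,0,0,0,1],[-0.06,0,0,0,0,0,1],[-0.06,0,0,0,0,0,1]])

```text
time_s: 14.58
position: [0.6249, 0.0411, 0.1014]
tcp_rot: [[0.232, 0.973, -0.0], [0.973, -0.232, -0.0], [-0.0, -0.0, -1.0]]
force: [-0.6, -0.2, -0.7]
opening: 0.137
grasp_force: 30.0
```

```bash
python3 - <<'E'
from go import *
plan([(*at(H,(67,49)),.1015,76.7)])
E
```

```text
at [0.6249 0.0411 0.1014] psi 76.58 t 14.58 F [-0.6 -0.2 -0.7] open 0.137
[-0.0574, 0.0007, -0.0004] [-0.0004, 0.0006, -0.0027] rows>=0.4
```

step_arm(steps=[[-0.015,0,0,0,0,0,1],[-0.03,0,0,0,0,0,1],[-0.045,0,0,0,0,0,1],[-0.05,0,0,0,0,0,1],[-0.05,0,0,0,0,0,1]])

```text
time_s: 15.0
position: [0.6216, 0.0272, 0.1014]
tcp_rot: [[0.232, 0.973, -0.0], [0.973, -0.232, -0.0], [-0.0, -0.0, -1.0]]
force: [-0.6, -0.2, 0.3]
opening: 0.135
grasp_force: 30.0
```

step_arm(steps=[[-0.004,0,0,0,0,0,1],[-0.007,0,0,0,0,0,1],[-0.007,0,0,0,0,0,1]])

```text
time_s: 15.25
position: [0.6212, 0.0257, 0.1014]
tcp_rot: [[0.231, 0.973, 0.0], [0.973, -0.231, 0.0], [0.0, -0.0, -1.0]]
force: [0.5, 0.4, -0.4]
opening: 0.133
grasp_force: 30.0
```

step_arm(steps=[[-0.003,0,0,0,0,0,1],[-0.005,0,0,0,0,0,1],[-0.005,0,0,0,0,0,1]])

```text
time_s: 15.5
position: [0.621, 0.0249, 0.1014]
tcp_rot: [[0.231, 0.973, 0.0], [0.973, -0.231, 0.001], [0.001, 0.0, -1.0]]
force: [1.3, 3.5, -0.4]
opening: 0.133
grasp_force: 30.0
```

step_arm(steps=[[-0.003,0,0,0,0,0,1],[-0.003,0,0,0,0,0,1]])

```text
time_s: 15.67
position: [0.621, 0.0248, 0.1014]
tcp_rot: [[0.232, 0.973, 0.001], [0.973, -0.232, 0.003], [0.003, 0.0, -1.0]]
force: [0.7, 5.3, -1.0]
opening: 0.135
grasp_force: 30.0
```

step_arm(steps=[[0.003,0,0,0,0,0,0.5],[0.003,0,0,0,0,0,0.3],[0.003,0,0,0,0,0,0.3],[0.003,0,0,0,0,0,0.3],[0.003,0,-0.1,0,0,0,0.3],[0.003,0,-0.2,0,0,0,0.3],[0.003,0,-0.3,0,0,0,0.3],[0.003,0,-0.3,0,0,0,0.3]])

```text
time_s: 16.33
position: [0.6247, 0.0234, 0.1977]
tcp_rot: [[0.231, 0.973, 0.012], [0.973, -0.231, -0.002], [0.001, 0.012, -1.0]]
force: [1.3, 0.2, 0.4]
opening: 0.351
grasp_force: 0.0
```

```bash
python3 - <<'E'
from go import *
x,y=at(H,(-58,0))
plan([(x,y,.19,76.7),(x,y,.117,76.7)])
E
```

```text
at [0.6247 0.0234 0.1977] psi 76.64 t 16.33 F [1.3 0.2 0.4] open 0.351
[-0.1639, -0.4293, 0.0203] [0.0157, -0.001, -0.0014] rows>=3.3
[0.0, 0.0, 0.2433] [0.0, 0.0, 0.0] rows>=1.8
```

step_arm(steps=[[-0.16,-0.43,0,0.015,0,0,0.3],[-0.16,-0.43,0,0.015,0,0,0.3],[-0.16,-0.43,0,0.015,0,0,0.3],[-0.16,-0.43,0,0.015,0,0,0.3],[-0.16,-0.43,0,0.015,0,0,0.3],[-0.16,-0.43,0,0.015,0,0,0.3],[-0.16,-0.43,0,0.015,0,0,0.3]])

```text
time_s: 16.92
position: [0.4863, 0.0068, 0.1918]
tcp_rot: [[0.231, 0.973, -0.008], [0.973, -0.231, 0.002], [0.0, -0.008, -1.0]]
force: [0.3, -0.2, 0.0]
opening: 0.353
grasp_force: 0.0
```

```bash
python3 - <<'E'
from crops import *
shot("c5",(225,135,60,75,6),(200,165,70,75,6))
from go import *
plan([(*at(H,(-58,0)),.114,76.7)])
E
```

```text
(450, 780, 3) (450, 360, 3)
at [0.4863 0.007  0.1916] psi 76.65 t 17.02 F [0.2 0.5 0.2] open 0.35
[-0.0039, 0.0096, 0.2585] [-0.0119, -0.0, -0.0012] rows>=1.9
```

View pics/c5.png

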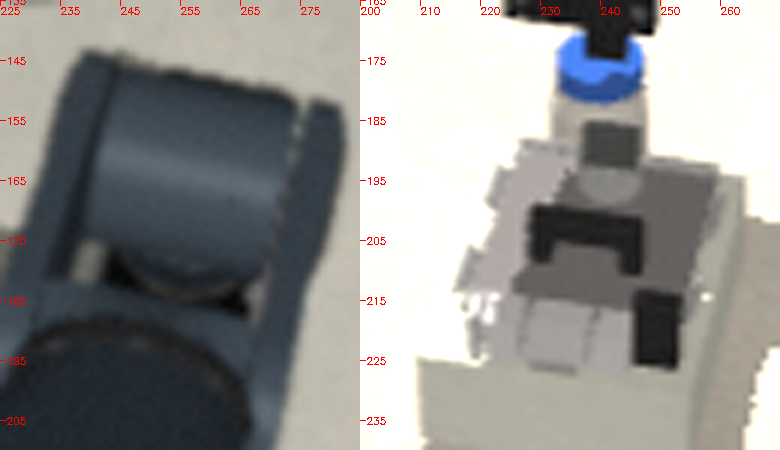

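The pin's black grip (655,328) sits against the first knuckle, so it is home. The gripper is above the stud; next I descend, grip, press and turn.

step_arm(steps=[[-0.004,0.01,0.08,-0.012,0,0,0.3],[-0.004,0.01,0.16,-0.012,0,0,0.3],[-0.004,0.01,0.22,-0.012,0,0,0.3],[-0.004,0.01,0.25,-0.012,0,0,0.3],[-0.004,0.01,0.258,-0.012,0,0,0.3],[-0.004,0.01,0.258,-0.012,0,0,0.3],[-0.004,0.01,0.258,-0.012,0,0,0.3]])

```text
time_s: 17.6
position: [0.487, 0.0056, 0.1144]
tcp_rot: [[0.231, 0.973, -0.001], [0.973, -0.231, 0.0], [0.0, -0.001, -1.0]]
force: [-0.0, -0.6, -0.5]
opening: 0.349
grasp_force: 0.0
```

```bash
python3 - <<'E'
from go import *
plan([(*at(H,(-58,0)),.114,76.7)])
E
```

```text
at [0.487  0.0056 0.1144] psi 76.65 t 17.6 F [-0.  -0.6 -0.5] open 0.349
[0.0001, 0.004, 0.0013] [-0.0012, -0.0, -0.0011] rows>=0.0
```

step_arm(steps=[[0,0.004,0,0,0,0,0.3],[0,0.004,0,0,0,0,1],[0,0.004,0,0,0,0,1],[0,0.004,0,0,0,0,1],[0,0.004,0,0,0,0,1],[0,0.004,0,0,0,0,1],[0,0.004,0,0,0,0,1]])

```text
time_s: 18.18
position: [0.4876, 0.0053, 0.1143]
tcp_rot: [[0.231, 0.973, -0.001], [0.973, -0.231, 0.0], [0.0, -0.001, -1.0]]
force: [0.2, 0.3, 2.7]
opening: 0.127
grasp_force: 30.0
```

step_arm(steps=[[0,0,0.01,0,0,0,1],[0,0,0.02,0,0,0,1],[0,0,0.03,0,0,0,1],[0,0,0.036,0,0,0,1],[0,0,0.036,0,0,0,1],[0,0,0.036,0,0,0,1]])

```text
time_s: 18.68
position: [0.4876, 0.0053, 0.1033]
tcp_rot: [[0.231, 0.973, -0.001], [0.973, -0.231, 0.0], [0.0, -0.001, -1.0]]
force: [-0.6, -0.0, 6.9]
opening: 0.125
grasp_force: 30.0
```

step_arm(steps=[[0,0,0,0,0,0.15,1],[0,0,0,0,0,0.3,1],[0,0,0,0,0,0.45,1],[0,0,0,0,0,0.6,1],[0,0,0,0,0,0.75,1],[0,0,0,0,0,0.9,1],[0,0,0,0,0,0.92,1],[0,0,0,0,0,0.92,1]])

```text
time_s: 19.35
position: [0.4874, 0.0055, 0.1033]
tcp_rot: [[0.817, 0.576, -0.002], [0.576, -0.817, 0.001], [-0.001, -0.002, -1.0]]
force: [-1.1, 0.4, 7.2]
opening: 0.121
grasp_force: 30.0
```

step_arm(steps=[[0,0,0,0,0,0.15,1],[0,0,0,0,0,0.3,1],[0,0,0,0,0,0.45,1],[0,0,0,0,0,0.6,1],[0,0,0,0,0,0.75,1],[0,0,0,0,0,0.9,1],[0,0,0,0,0,0.93,1],[0,0,0,0,0,0.93,1]])

```text
time_s: 20.02
position: [0.4873, 0.0058, 0.1033]
tcp_rot: [[0.993, -0.117, -0.002], [-0.117, -0.993, 0.001], [-0.002, -0.001, -1.0]]
force: [-0.3, 2.8, 7.2]
opening: 0.122
grasp_force: 30.0
```

step_arm(steps=[[0,0,0,0,0,0,1],[0,0,0,0,0,0,1],[0,0,0,0,0,0,1]])

```text
time_s: 20.27
position: [0.4873, 0.0058, 0.1033]
tcp_rot: [[0.993, -0.116, -0.002], [-0.116, -0.993, 0.001], [-0.002, -0.001, -1.0]]
force: [0.2, 1.3, 6.9]
opening: 0.123
grasp_force: 30.0
```

```bash
python3 - <<'E'
from go import *
plan([]); from rig import *; print(read_state()["moment"])
E
```

```text
at [0.4873 0.0058 0.1033] psi -6.64 t 20.27 F [0.2 1.3 6.9] open 0.123
[ 0.36517363 -0.05155727  0.02232859]
```

step_arm(steps=[[0,0,-0.004,0,0,0,1],[0,0,-0.008,0,0,0,1],[0,0,-0.008,0,0,0,0.3],[0,0,-0.008,0,0,0,0.3],[0,0,-0.008,0,0,0,0.3],[0,0,-0.008,0,0,0,0.3],[0,0,-0.008,0,0,0,0.3]])

```text
time_s: 20.85
position: [0.4868, 0.0054, 0.1052]
tcp_rot: [[0.993, -0.115, -0.003], [-0.115, -0.993, 0.001], [-0.003, -0.0, -1.0]]
force: [-0.7, -0.2, -1.2]
opening: 0.334
grasp_force: 0.0
```

step_arm(steps=[[0,0,-0.1,0,0,0,0.3],[0,0,-0.2,0,0,0,0.3],[0,0,-0.3,0,0,0,0.3],[0,0,-0.4,0,0,0,0.3],[0,0.1,-0.5,0,0,0,0.3],[0,0.3,-0.5,0,0,0,0.3],[0,0.5,-0.5,0,0,0,0.3],[0,0.6,-0.5,0,0,0,0.3]])

```text
time_s: 21.52
position: [0.4695, -0.1494, 0.2563]
tcp_rot: [[0.994, -0.114, -0.001], [-0.114, -0.994, -0.0], [-0.001, 0.0, -1.0]]
force: [0.2, -0.3, -0.6]
opening: 0.349
grasp_force: 0.0
```

step_arm(steps=[[-0.1,0.3,0,0,0,0,0.3],[-0.2,0.5,0,0,0,0,0.3],[-0.2,0.5,0,0,0,0,0.3],[-0.2,0.5,0,0,0,0,0.3],[-0.2,0.5,0,0,0,0,0.3],[-0.2,0.5,0,0,0,0,0.3]])

```text
time_s: 22.02
position: [0.3917, -0.2918, 0.2553]
tcp_rot: [[0.993, -0.12, -0.003], [-0.12, -0.993, 0.001], [-0.003, -0.001, -1.0]]
force: [-0.6, 1.1, 0.8]
opening: 0.35
grasp_force: 0.0
```

```bash
python3 - <<'E'
from crops import *
shot("c6",(225,135,60,75,6),(200,165,70,75,6))
from go import *
plan([])
E
```

```text
(450, 780, 3) (450, 360, 3)
at [ 0.3926 -0.2895  0.2552] psi -6.64 t 22.12 F [ 0.8 -0.4 -0.2] open 0.349
```

View pics/c6.png

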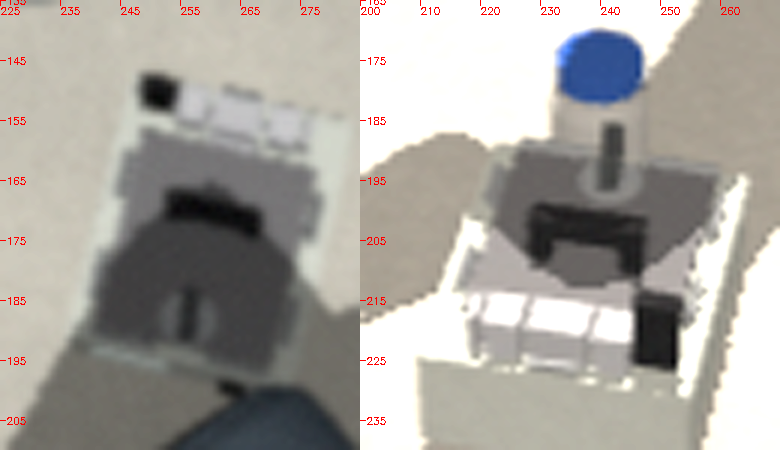

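The top view shows the stud bar (190,312) turned a quarter, the pin grip (158,90) against the first knuckle and the cover inside its lips. In the scene view the stud's underside (607,188) is down on its ring. Handing in.

```bash
python3 -c "
from rig import *
print(hand_in())"
```

```text
the job is handed in; nothing more can be done
None
```

I handed the job in at about 22 s: the cover is seated, the pin is fully home against the first knuckle, the stud is pressed and turned about 83°, and the arm is clear. The last picture agreed, but the hand-in gave no verdict.

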